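# Back the feed wheel off by one notch

## Task

The hand feed was advanced one notch too far. With just the fingertips, lift the pawl's nose well clear of the ratchet wheel by pressing down the pawl's tail, then push the topmost spoke to the right (as seen from the robot) so that the wheel goes back one notch and no more, and press the pawl's nose down again until it is fully seated between the teeth. Leave the spool, the disc stack and the tape roll around it where they are.

Things in the scene. Friction and masses are not known exactly. Their poses are not given: they have to be found in the camera images.
- feed_stand: Grey steel stand of the hand feed, screwed to the table: base plate 170 x 230 x 10 mm, two upright cheeks, a rubber roller between them. Origin at the middle of its underside; x to the back (roller side), y to the left as seen from the robot, z up. The toothed wheel and the pawl are in front of the cheeks, mid-plane x = -30 mm; the spokes turn in the plane x = -66 mm. Highest point 222 mm.
- axle (a point): Point on the wheel's axle in the plane of the spokes, 118 mm above the table. The ratchet wheel is upright, 114 mm across, 12 mm thick, with 12 saw teeth; the pawl rests on its upper right.
- spoke_ball (a point): Centre of the black ball (18 mm) at the end of the topmost spoke, 95 mm from the axle; the spoke is a 10 mm steel rod. At the start it stands about 15 degrees left of upright, one notch back about 15 degrees right of it. The other three spokes follow at 90 degrees. Turns with the wheel.
- ratchet_wheel (a joint): Angle of wheel and spokes in rad, within 0.03 of 0 at the start; grows as the top goes right (backward); a notch is 0.524. Stops at -0.6 and 1.9. Stiff bearing (2 N at a spoke's end): it stays where left. With the pawl seated it has 0.05 rad of play, then locks. Pressed down, the pawl's round nose draws the wheel into step if that stands between 0.40 and 0.60.
- pawl (a joint): Angle of the pawl in rad: 0 seated between the teeth, 0.42 fully raised (stop); the nose is clear of the teeth above 0.20, well clear above 0.25. The pivot is stiff: the pawl stays where it is left. About 2 N on the tail raises it. The pivot lies 93 mm right of the axle, 127 mm above the table.
- pawl_tail (a point): Middle of the top of the pawl's thumb tail, a dark steel pad 24 mm deep (x) and 20 mm wide right of the pivot, 43 mm from it, sloping up to the right by 20 degrees while the pawl is seated. Pressing it down about 18 mm raises the pawl fully. Moves with the pawl.
- pawl_nose (a point): Top of the pawl's arm above its nose, at its left end, 75 mm from the pivot; the arm, a dark steel bar 12 mm deep (x) and 10 mm thick, slopes down from here to the pivot at the right. Seated, this point is 176 mm above the table; fully raised about 19 mm higher and 25 mm further right. Pressing the arm straight down 5 to 15 mm right of this point seats the pawl. Moves with the pawl.
- thread_spool: Spool of orange thread, 46 x 79 x 62 mm, left of the stand; origin at the middle of its underside. Leave alone.
- disc_stack: Pile of pale round discs, 75 x 73 x 30 mm, right of the stand; origin at the middle of its underside. Leave alone.
- tape_roll: Grey cloth tape roll, 80 mm across, 24 mm high, behind the stand; origin at the middle of its underside. Leave alone.

How it is judged (in metres and radians):
On the way, in this order (a step that is already met when the one before it is completed fails the run):
1. the pawl is lifted clear of the teeth before the wheel is turned (value of joint pawl above 0.25 rad and value of joint ratchet_wheel between -0.15 and 0.15 rad), for 0.2 s.
2. with the pawl still up, the wheel is pushed back about one notch (value of joint pawl above 0.15 rad and value of joint ratchet_wheel between 0.32 and 0.65 rad), for 0.1 s.
At the end, for the whole second after the job is handed in: The pawl is seated (its joint below 0.05 rad) and the wheel stands still one notch (0.524 rad) further back than at its zero, between 0.36 and 0.60 rad (value of joint pawl below 0.05 rad and value of joint ratchet_wheel between 0.36 and 0.6 rad and velocity of joint ratchet_wheel between -0.05 and 0.05 rad/s); the robot touches nothing.
It fails at once if the wheel is turned back by nearly two notches (value of joint ratchet_wheel above 0.95 rad).
It fails at once if the thread spool is lifted or shifted by more than 15 mm (distance of thread_spool from where it was at the start of the episode above 0.015 m).
It fails at once if the disc stack is lifted or shifted by more than 15 mm (distance of disc_stack from where it was at the start of the episode above 0.015 m).
It fails at once if the tape roll is lifted or shifted by more than 15 mm (distance of tape_roll from where it was at the start of the episode above 0.015 m).
It also fails if it takes over 53 s, if anything falls off the work surface, if the arm or the gripper's body presses on something with over 40 N, if the wrist force passes 120 N, or if a joint passes its speed limit or range.

## Robot

A 6-joint arm with a two-finger parallel gripper is mounted at the origin on a cart in front of the work surface, level with it; the furniture and walls round the work are solid. World frame = base frame: x ahead of the robot, y to its left, z up, the work surface at z = 0. Lengths are in m, angles in degrees, forces in N, time in s.
With the tool pointing down it reaches from about 0.25 to 0.725 m from the base axis. Payload 9.7 kg.
Tool frame: the origin (TCP) lies at the very end of the fingers, on their centre line; the grasp point (between the pads) lies 19 mm behind it (bot.hold_point_z is the distance from the TCP to the grasp point, in m); z points along the fingers, y is the line along which they close (so a half turn about z gives the same grasp; the last joint's range is limited). The gripper opens to 85 mm and grips with 20 to 120 N. Pads are 22 mm wide; open, the fingers measure 114 mm over their backs; the gripper's body (76 mm by 85 mm) begins 54 mm behind the grasp point. The pads swing forward as they close: fully open they stand 13 mm farther back than shut.
Start: joints at [73.854, 4.979, 10.078, 95.1, 0, 90], TCP at [0.153, 0.528, 0.231] pointing down, gripper open.
Joint ranges: [-179.16, 179.16], [-48.56, 103.87], [-65.8, 70.77], [-126.05, 130.52], [-82.76, 87.17], [-180, 180]. Speed limits (degrees/s): [127.2, 127.2, 147.25, 180, 180, 180].

## Interface

Orientations are given as [roll, pitch, yaw] about the fixed x, y, z axes, in that order (R = Rz(yaw) Ry(pitch) Rx(roll)).
In Python, from workcell import bot gives the robot as it stands.
- The arm moves only by the tool play_rows, never from a script. Its argument "targets" is a list of rows, each an object with "grip": the closure in counts, from 0 (fully open) to 255 (shut); "linear": the shift along the world's x, y, z in cm, a list of three; "delta_rot": the turn, a rotation vector about the world's x, y, z in rad, a list of three. A call has 1 to 10 rows; each row is the pose to reach, as a shift and turn from the pose commanded when the call began; what a row does not reach only later rows make up. A row lasts 1/10 s, in which the tool goes at most 50 mm and 8.59 degrees, less where a joint would pass 70% of its speed; a pose out of reach is approached as far as the arm can. A call with a gripper value outside its range is refused whole. The fingers move at their own pace and stop on an object; "force" is the grip in N (left out, the last holds). Time passes only in rows, so rows that repeat a pose let the fingers close. It gives the time, the measured TCP pose, the force, the opening and the grip force at its end, in the units of the state.
- bot.get_obs(): the state, without advancing time (a new reading comes with each control period).
- bot.camera(name): name is "scene" or "side" or "wrist"; returns a dict with "color" (480x640x3 uint8, red, green, blue), "range_z" (480x640 float32, m along the optical axis (not along the pixel's ray), 0 where there is no reading), "fov_y" (degrees; the focal length in pixels is half the picture's height over the tangent of half this angle, whatever the lens; pixels are square), "cx", "cy" (the principal point, pixels), "dist_coeffs" ([k1, k2, p1, p2, k3] as OpenCV has them; the pictures are not rectified), "world_to_cam" (4x4, takes a point from world to camera coordinates). Camera axes: x right, y up, looking along -z (the intrinsics and any distortion apply to the point x, -y, -z); pixel columns grow to the right and rows downward; lengths in m; the calibration is good to about 2 mm. A picture is of the moment at which its call begins.
- bot.job_done(): hands the job in; it is judged then, once.
Trained networks look in a picture, given as the dict that the camera call returned (one of the last four; its "shot" number tells which), for a name from the list of things; names that differ only in an ending like _2 or _b are one class to them, and where a whole thing is asked for, a point or a joint stands for the part that bears it (a point fixed in the world has none). Each returns a list of dicts, best first, with "conf" (0 to 1); they miss things now and then, are a little off and sometimes report something else, mostly with a low value. They report only what shows in the picture. A call takes as long as a camera call.
- bot.search_frame(picture, target): "box" ([left, top, right, bottom] in pixels, round what is visible of it).
- bot.trace(picture, target): "pixels" (480x640 bool, what is visible of it) and "box" ([left, top, right, bottom] in pixels, round what is visible of it).
- bot.pinpoint(picture, target): "pixel" ([column, row] in pixels: a listed point, or the origin of a listed thing).
The state is a dict: "time": time; "q": joint angles; "qd": joint speeds; "joint_efforts": joint torques, N m; "ee_pos": TCP position; "tcp_rot": TCP orientation; "wrist_force": force on the tool from outside, world axes, zero at the start; "torque": the same for the moment, N m; "opening": finger opening in m; "grasp_force": force on a finger pad.
Only numpy, scipy, OpenCV 4.12 (cv2) and the standard library are available. Lean on these libraries where they do the work, as an engineer would, in place of code of your own. Each camera call takes 0.05 s, during which the arm holds its last target. There are 200 camera calls.

## Working session

There is one attempt and no reset: what is moved stays moved. The work goes in short steps, Python scripts to look and compute and a tool call to move; the robot and the scene stay as the last step left them, time stands still between calls to the robot, and variables do not carry over. Pictures are saved under pics/ and viewed, at most 10 in all, crops included, and the job is handed in when it is done.

Besides the shell and the picture viewer there is one more tool, called after ">>>" as name(argument=value, ...) on one line, values as JSON. play_rows: Moves the arm, as the interface text tells. Its arguments: {"type":"object","properties":{"targets":{"type":"array","items":{"type":"object","properties":{"grip":{"type":"number"},"linear":{"type":"array","items":{"type":"number"}},"delta_rot":{"type":"array","items":{"type":"number"}}}}},"force":{"type":"number"}},"required":["targets"]}

```bash
mkdir -p pics; cat > h.py <<'E'
import numpy as np, cv2
from workcell import bot
def K(c):
    f=240/np.tan(np.radians(c["fov_y"])/2); return np.array([[f,0,c["cx"]],[0,f,c["cy"]],[0,0,1.]])
def ray(c,px):
    u=cv2.undistortPoints(np.array([[px]],float),K(c),np.array(c["dist_coeffs"],float))[0,0]
    return np.array([u[0],-u[1],-1.])
def world(c,px,z=None,r=2):
    x,y=int(round(px[0])),int(round(px[1]))
    if z is None:
        p=c["range_z"][max(0,y-r):y+r+1,max(0,x-r):x+r+1]; p=p[p>0]; z=np.median(p) if len(p) else np.nan
    T=np.linalg.inv(c["world_to_cam"]); return (T@np.r_[ray(c,px)*z,1])[:3]
def line(c,px):
    T=np.linalg.inv(c["world_to_cam"]); d=T[:3,:3]@ray(c,px); return T[:3,3],d/np.linalg.norm(d)
def tri(ls):
    A=sum(np.eye(3)-np.outer(d,d) for o,d in ls); b=sum((np.eye(3)-np.outer(d,d))@o for o,d in ls); return np.linalg.solve(A,b)
def proj(c,p):
    q=(c["world_to_cam"]@np.r_[p,1])[:3]
    return cv2.projectPoints(np.array([[q[0],-q[1],-q[2]]]),np.zeros(3),np.zeros(3),K(c),np.array(c["dist_coeffs"],float))[0].ravel()
def save(c,n): cv2.imwrite(f"pics/{n}.png",c["color"][:,:,::-1])
E
python3 - <<'E'
from h import *
np.set_printoptions(precision=4,suppress=True)
L={}
for n in ["scene","side"]:
    c=bot.camera(n); save(c,n+"0")
    print(n,"cam at",np.linalg.inv(c["world_to_cam"])[:3,3])
    for t in ["feed_stand","axle","spoke_ball","pawl_tail","pawl_nose","thread_spool","disc_stack","tape_roll"]:
        r=bot.pinpoint(c,t)
        for q in r[:2]:
            print(t,round(q["conf"],2),np.array(q["pixel"]),world(c,q["pixel"]))
        if r: L.setdefault(t,[]).append(line(c,r[0]["pixel"]))
for t,l in L.items():
    if len(l)>1: print("tri",t,tri(l))
o=bot.get_obs();print(o["time"],o["ee_pos"],o["tcp_rot"],o["opening"])
E
```

```text
scene cam at [ 0.2229 -0.5582  0.9087]
feed_stand 0.88 [269.6 317.1] [ 0.457  -0.0513  0.136 ]
axle 0.56 [230.  289.3] [0.4305 0.0419 0.1329]
axle 0.49 [271.5 317.8] [ 0.46   -0.0521  0.1324]
spoke_ball 0.83 [224.5 247.6] [0.444  0.0658 0.2123]
pawl_tail 0.6 [277.4 330.4] [ 0.4505 -0.0887  0.1471]
pawl_nose 0.92 [254.8 278.9] [0.4669 0.0101 0.1688]
thread_spool 0.68 [232.2 253.9] [0.5037 0.1947 0.0402]
disc_stack 0.66 [333.7 402.9] [ 0.4875 -0.198   0.0286]
tape_roll 0.87 [339.1 278. ] [ 0.6715  0.0437 -0.0032]
side cam at [ 0.3325 -0.9569  0.7176]
feed_stand 0.79 [248.1 307.8] [0.4987 0.0231 0.0107]
axle 0.74 [214.7 257.5] [0.4408 0.035  0.1303]
spoke_ball 0.78 [211.2 211.2] [0.444  0.0663 0.2133]
pawl_tail 0.82 [228.1 281.1] [ 0.4511 -0.0584  0.1337]
pawl_nose 0.77 [230.7 241.8] [0.4712 0.0225 0.167 ]
thread_spool 0.69 [241.9 262.5] [0.4878 0.007  0.1282]
thread_spool 0.33 [230.4 239.4] [0.4737 0.0426 0.161 ]
disc_stack 0.89 [271.4 378.5] [ 0.4933 -0.2097  0.0291]
tape_roll 0.81 [328.4 296.1] [0.6618 0.0044 0.0222]
tri feed_stand [ 0.5001  0.0393 -0.0016]
tri axle [0.4392 0.0562 0.1162]
tri spoke_ball [0.4436 0.0641 0.2143]
tri pawl_tail [ 0.4467 -0.0956  0.158 ]
tri pawl_nose [0.4668 0.0056 0.1757]
tri thread_spool [ 0.5248  0.2471 -0.0194]
tri disc_stack [ 0.4955 -0.1898  0.0099]
tri tape_roll [ 0.6761  0.0487 -0.0103]
0.9 [0.1529 0.5283 0.2313] [179.9988   0.     163.8541] 0.085488515342593
```

View pics/scene0.png

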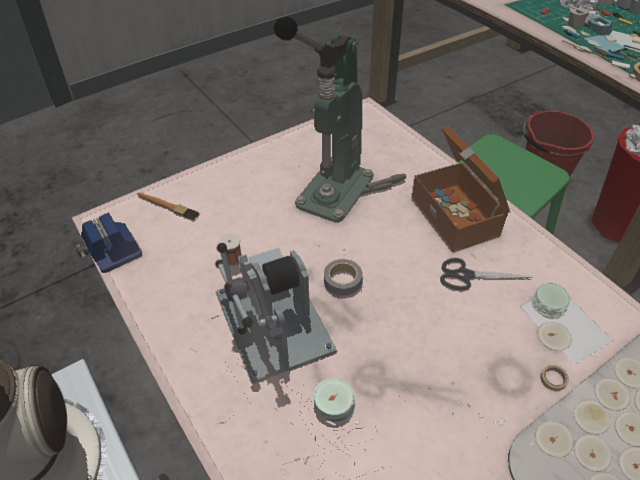

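View pics/side0.png

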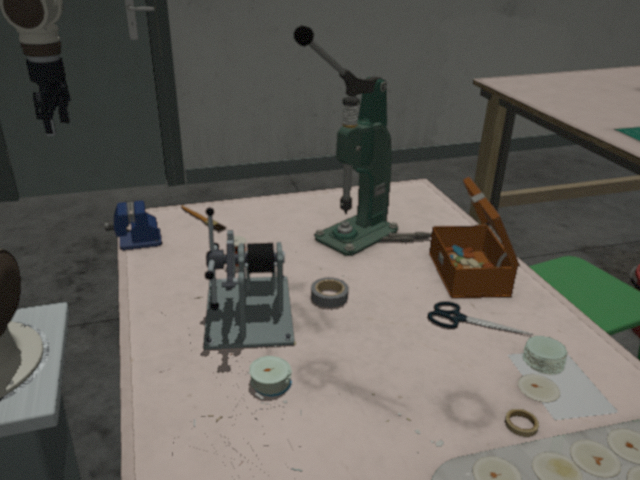

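The pictures show the stand at about (270,320) in scene and (248,300) in side: the ball at (224,247), the nose near (255,279) and the tail near (277,330). It is turned slightly, so I'll fit its pose to the detections and the base plate.

```bash
cat > fit.py <<'E'
from h import *
from scipy.optimize import least_squares
np.set_printoptions(precision=4,suppress=True)
# stand frame; p=[x,y,yaw,axle_y]
def model(p,th=0,pw=0):
    x,y,s,a=p; t=np.radians(15)-th
    al=np.radians(20)-pw; be=np.arcsin(49/75)+pw*1
    g=np.pi-np.arcsin(49/75)-pw
    L={"axle":(-.066,a,.118),"spoke_ball":(-.066,a+.095*np.sin(t),.118+.095*np.cos(t)),
     "pawl_tail":(-.03,a-.093-.043*np.cos(al),.127+.043*np.sin(al)),
     "pawl_nose":(-.03,a-.093-.075*np.cos(g),.127+.075*np.sin(g)) if 0 else (-.03,a-.093+.075*np.cos(np.pi-g),.127+.075*np.sin(g)),
     "feed_stand":(0,0,0)}
    R=np.array([[np.cos(s),-np.sin(s),0],[np.sin(s),np.cos(s),0],[0,0,1]])
    return {k:R@np.array(v)+[x,y,0] for k,v in L.items()}
E
python3 - <<'E'
from fit import *
D=[];names=["feed_stand","axle","spoke_ball","pawl_tail","pawl_nose"]
for n in ["scene","side"]:
    c=bot.camera(n)
    for t in names:
        for q in bot.pinpoint(c,t)[:2]: D.append((c,t,q["pixel"],q["conf"]))
    tr=bot.trace(c,"feed_stand")
    m=tr[0]["pixels"]; ys,xs=np.nonzero(m&(c["range_z"]>0))
    P=np.array([world(c,(u,v),c["range_z"][v,u]) for u,v in zip(xs,ys)])
    b=P[(P[:,2]>.004)&(P[:,2]<.016)]
    r=cv2.minAreaRect((b[:,:2]*1000).astype(np.float32)); print(n,"plate rect",r,len(b))
    print(" maxz",P[:,2].max()); 
    for z in (.1,.13,.16,.19):
        s=P[(P[:,2]>z)]; print(z,s.min(0),s.max(0))
def res(p):
    M=model(p); return np.concatenate([(proj(c,M[t])-px)*cf for c,t,px,cf in D])
s=least_squares(res,[.5,.04,-.15,.02],loss="soft_l1",f_scale=2)
print(s.x,np.degrees(s.x[2]))
M=model(s.x)
for c,t,px,cf in D: print(t,np.round(cf,2),proj(c,M[t])-px)
for k,v in M.items(): print(k,v)
np.save("p.npy",s.x)
E
```

```text
scene plate rect ((502.59539794921875, 52.064903259277344), (288.83251953125, 169.54185485839844), 80.21529388427734) 5201
 maxz 0.21900190887829718
0.1 [ 0.4104 -0.1012  0.1001] [0.5736 0.1439 0.219 ]
0.13 [ 0.4104 -0.1012  0.13  ] [0.5736 0.0927 0.219 ]
0.16 [ 0.4318 -0.0161  0.1601] [0.483  0.0746 0.219 ]
0.19 [0.4318 0.0606 0.1901] [0.447  0.0741 0.219 ]
side plate rect ((504.5198059082031, 51.88627624511719), (293.2535705566406, 171.73324584960938), 79.17984008789062) 4859
 maxz 0.2193755823061203
0.1 [ 0.4112 -0.1046  0.1001] [0.5755 0.1419 0.2194]
0.13 [ 0.4112 -0.1046  0.13  ] [0.5755 0.0728 0.2194]
0.16 [ 0.4325 -0.015   0.1601] [0.4777 0.0728 0.2194]
0.19 [0.4325 0.0602 0.1901] [0.4459 0.0728 0.2194]
[ 0.5059  0.035  -0.2104  0.0029] -12.055303699891283
axle 0.77 [ 3.316  -1.4023]
axle 0.66 [-107.684     9.5977]
spoke_ball 0.71 [-1.8443  0.6033]
pawl_tail 0.81 [-0.6328 -0.7997]
pawl_nose 0.66 [ 5.1075 -6.3495]
feed_stand 0.76 [1.883 0.037]
axle 0.96 [-1.3331  0.9202]
spoke_ball 0.83 [1.2646 1.0478]
pawl_tail 0.8 [-0.6051  1.2576]
pawl_nose 0.82 [-0.3918 -1.2178]
axle [0.442  0.0517 0.118 ]
spoke_ball [0.4471 0.0757 0.2098]
pawl_tail [ 0.4493 -0.0863  0.1417]
pawl_nose [0.4696 0.0087 0.176 ]
feed_stand [0.5059 0.035  0.    ]
```

>>> play_rows(targets=[{"grip":255,"linear":[0,0,5],"delta_rot":[0,0,0]},{"grip":255,"linear":[1,-3,9],"delta_rot":[0,0,0.05]},{"grip":255,"linear":[4,-7,11],"delta_rot":[0,0,0.1]},{"grip":255,"linear":[7,-11,12],"delta_rot":[0,0,0.1]},{"grip":255,"linear":[10,-15,13],"delta_rot":[0,0,0.1]},{"grip":255,"linear":[13,-19,14],"delta_rot":[0,0,0.1]},{"grip":255,"linear":[16,-23,15],"delta_rot":[0,0,0.1]},{"grip":255,"linear":[19,-27,15],"delta_rot":[0,0,0.1]},{"grip":255,"linear":[21,-31,15],"delta_rot":[0,0,0.1]},{"grip":255,"linear":[22,-35,15],"delta_rot":[0,0,0.1]}], force=60)

```text
time: 2.6
ee_pos: [0.3742, 0.1764, 0.3809]
tcp_rot: [-180.0, -0.0, 169.5]
wrist_force: [1.0, 0.2, 0.1]
opening: -0.0001
grasp_force: 0.0
```

>>> play_rows(targets=[{"grip":255,"linear":[0.5,-4,0],"delta_rot":[0,0,0]},{"grip":255,"linear":[1,-8,0],"delta_rot":[0,0,0]},{"grip":255,"linear":[2,-12,0],"delta_rot":[0,0,0]},{"grip":255,"linear":[2,-14,0],"delta_rot":[0,0,0]},{"grip":255,"linear":[2,-14,0],"delta_rot":[0,0,0]},{"grip":255,"linear":[2,-14,0],"delta_rot":[0,0,0]}])

```text
time: 3.2
ee_pos: [0.3929, 0.0382, 0.3814]
tcp_rot: [180.0, 0.0, 169.5]
wrist_force: [-0.4, -0.3, 0.6]
opening: 0.0001
grasp_force: 0.0
```

```bash
python3 - <<'E'
from fit import *
c=bot.camera("wrist"); save(c,"w1")
T=np.linalg.inv(c["world_to_cam"]); print(T)
o=bot.get_obs();print(o["time"],o["ee_pos"],o["tcp_rot"],o["opening"])
for t in ["axle","spoke_ball","pawl_tail","pawl_nose","feed_stand"]:
    for q in bot.pinpoint(c,t)[:2]: print(t,q["conf"],q["pixel"],world(c,q["pixel"]))
E
```

```text
[[ 0.1815 -0.9382 -0.2946  0.3166]
 [ 0.9834  0.1731  0.0546  0.052 ]
 [-0.0003 -0.2996  0.9541  0.5238]
 [ 0.      0.      0.      1.    ]]
3.25 [0.3929 0.0386 0.3813] [179.9861   0.0065 169.5699] -0.00024269081620398496
axle 0.73 [344.2, 233.5] [0.4301 0.0516 0.1363]
spoke_ball 0.83 [374.6, 261.0] [0.4353 0.0732 0.217 ]
pawl_tail 0.95 [217.5, 272.3] [ 0.4444 -0.0872  0.1483]
pawl_tail 0.5 [190.2, 277.5] [ 0.4855 -0.1709  0.0294]
pawl_nose 0.71 [307.7, 283.6] [0.4648 0.007  0.1711]
pawl_nose 0.66 [188.6, 279.3] [ 0.4876 -0.1737  0.0297]
feed_stand 0.76 [338.2, 255.5] [0.4533 0.0412 0.1362]
```

View pics/w1.png

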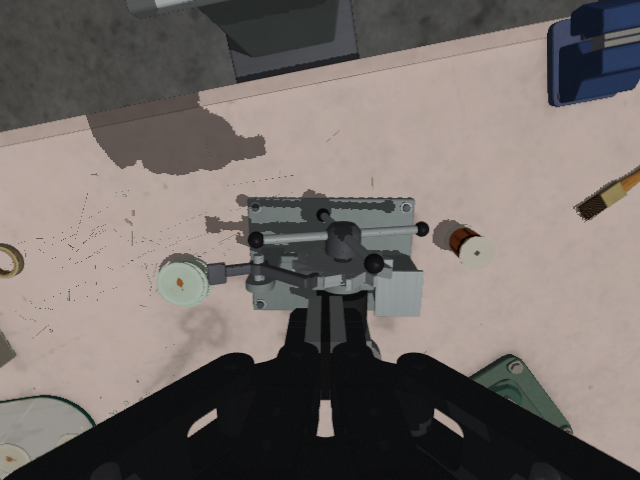

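Wrist view: tail at (217,272), arm running (258,267) to (310,283), ball at (374,263); the plate lies square to the image, so stand yaw is about -10.5°. Refit with all three cameras.

```bash
python3 - <<'E'
from fit import *
D=[];names=["feed_stand","axle","spoke_ball","pawl_tail","pawl_nose"]
for n in ["scene","side","wrist"]:
    c=bot.camera(n)
    for t in names:
        if t=="feed_stand" and n=="wrist": continue
        for q in bot.pinpoint(c,t)[:1]: D.append((c,t,q["pixel"],q["conf"]))
    tr=bot.trace(c,"spoke_ball")
    r=bot.trace(c,"pawl_tail")
    if n=="wrist":
        m=c["color"].max(2)<60
        P=[]
        for v in range(255,272):
            for u in range(364,386):
                if m[v,u]: P.append(world(c,(u,v),c["range_z"][v,u]))
        P=np.array(P);P=P[P[:,2]>.195]
        s=least_squares(lambda p:np.linalg.norm(P-p,axis=1)-.009,P.mean(0)-[0,0,.008],loss="soft_l1",f_scale=.002); print("ball sphere",s.x,len(P))
        for u in (211,215,219,223,235,245,275,285,295,305,309):
            print(u,[world(c,(u,v),None,0).round(4) for v in ((272,) if u<225 else (269,) if u<250 else (int(270+(u-262)*.29),))])
def res(p,full=True):
    M=model(p[:4],p[4]); r=[]
    for c,t,px,cf in D:
        f=K(c)[0,0]; d=-(c["world_to_cam"]@np.r_[M[t],1])[2]
        r.append((proj(c,M[t])-px)*cf*d/f*1000)
    return np.concatenate(r+[[(p[2]+.183)/.015],[p[4]/.02]])
s=least_squares(res,[.5,.04,-.18,.02,0],loss="soft_l1",f_scale=2)
print(s.x,np.degrees(s.x[2]))
M=model(s.x[:4],s.x[4]); r=res(s.x)
for i,(c,t,px,cf) in enumerate(D): print(t,round(cf,2),r[2*i:2*i+2])
for k,v in M.items(): print(k,v)
for k,v in model(s.x[:4],.52,.42).items(): print("end",k,v)
np.save("p.npy",s.x)
E
```

```text
ball sphere [0.4398 0.0721 0.2099] 303
211 [array([ 0.4419, -0.0926,  0.1512])]
215 [array([ 0.4435, -0.0893,  0.1488])]
219 [array([ 0.4448, -0.0858,  0.1472])]
223 [array([ 0.4457, -0.0818,  0.1467])]
235 [array([ 0.4471, -0.0706,  0.1397])]
245 [array([ 0.4506, -0.0614,  0.1351])]
275 [array([ 0.4556, -0.0271,  0.1499])]
285 [array([ 0.4572, -0.0157,  0.1592])]
295 [array([ 0.4595, -0.0051,  0.1662])]
305 [array([0.4614, 0.0052, 0.1739])]
309 [array([0.4646, 0.0085, 0.1706])]
[ 0.501   0.0347 -0.1871  0.0017  0.0125] -10.718158208337986
feed_stand 0.56 [-0.1787 -1.2372]
axle 0.96 [ 3.261  -2.2145]
spoke_ball 0.84 [-4.6644  1.3107]
pawl_tail 0.69 [0.5972 4.3969]
pawl_nose 0.64 [-1.0141 -4.8015]
feed_stand 0.73 [0.4793 1.3306]
axle 0.81 [-3.255  -0.6975]
spoke_ball 0.68 [-2.0432 -0.4217]
pawl_tail 0.7 [-0.3266  3.9905]
pawl_nose 0.64 [-1.4489 -2.8586]
axle 0.76 [-0.8251  1.1168]
spoke_ball 0.96 [0.573  2.3777]
pawl_tail 0.61 [0.4251 1.0598]
pawl_nose 0.59 [-1.2567  0.5598]
axle [0.4365 0.0487 0.118 ]
spoke_ball [0.4408 0.0717 0.2101]
pawl_tail [ 0.447  -0.0891  0.1417]
pawl_nose [0.4651 0.0064 0.176 ]
feed_stand [0.501  0.0347 0.    ]
end axle [0.4365 0.0487 0.118 ]
end spoke_ball [0.432  0.0249 0.2099]
end pawl_tail [ 0.4466 -0.0915  0.124 ]
end pawl_nose [ 0.4605 -0.018   0.1949]
end feed_stand [0.501  0.0347 0.    ]
```

>>> play_rows(targets=[{"grip":255,"linear":[2,-4,0],"delta_rot":[0,0,0]},{"grip":255,"linear":[4,-8,-2],"delta_rot":[0,0,0]},{"grip":255,"linear":[5.5,-12,-6],"delta_rot":[0,0,0]},{"grip":255,"linear":[5.5,-13,-10],"delta_rot":[0,0,0]},{"grip":255,"linear":[5.5,-13,-14],"delta_rot":[0,0,0]},{"grip":255,"linear":[5.5,-13,-18],"delta_rot":[0,0,0]},{"grip":255,"linear":[5.5,-13,-20],"delta_rot":[0,0,0]},{"grip":255,"linear":[5.5,-13,-21.5],"delta_rot":[0,0,0]},{"grip":255,"linear":[5.5,-13,-21.5],"delta_rot":[0,0,0]}])

```text
time: 5.55
ee_pos: [0.4469, -0.0915, 0.1642]
tcp_rot: [180.0, -0.2, 169.6]
wrist_force: [-0.0, -0.6, 0.3]
opening: -0.0
grasp_force: 0.0
```

>>> play_rows(targets=[{"grip":255,"linear":[0,0,-0.3],"delta_rot":[0,0,0]},{"grip":255,"linear":[0,0,-0.6],"delta_rot":[0,0,0]},{"grip":255,"linear":[0,0,-0.9],"delta_rot":[0,0,0]},{"grip":255,"linear":[0,0,-1.2],"delta_rot":[0,0,0]},{"grip":255,"linear":[0,0,-1.5],"delta_rot":[0,0,0]},{"grip":255,"linear":[0,0,-1.8],"delta_rot":[0,0,0]},{"grip":255,"linear":[0,0,-2.1],"delta_rot":[0,0,0]},{"grip":255,"linear":[0,0,-2.4],"delta_rot":[0,0,0]},{"grip":255,"linear":[0,0,-2.7],"delta_rot":[0,0,0]},{"grip":255,"linear":[0,0,-2.7],"delta_rot":[0,0,0]}])

```text
time: 6.55
ee_pos: [0.4478, -0.0916, 0.1388]
tcp_rot: [180.0, -0.0, 169.6]
wrist_force: [0.1, 0.0, 0.1]
opening: 0.0
grasp_force: 0.0
```

```bash
python3 - <<'E'
from fit import *
c=bot.camera("wrist")
im=c["color"][220:400,160:480,::-1]; cv2.imwrite("pics/w2.png",cv2.resize(im,None,fx=2.4,fy=2.4,interpolation=cv2.INTER_CUBIC))
for n in ("scene","side"):
    c=bot.camera(n)
    for t in ("pawl_nose","pawl_tail"):
        for q in bot.pinpoint(c,t)[:1]: print(n,t,q["conf"],q["pixel"],world(c,q["pixel"]))
o=bot.get_obs();print(o["time"],o["ee_pos"],o["wrist_force"])
E
```

```text
scene pawl_tail 0.44 [277.8, 336.2] [ 0.4287 -0.1327  0.2035]
side pawl_tail 0.65 [228.2, 290.1] [ 0.4448 -0.1003  0.1428]
6.9 [ 0.4479 -0.0916  0.1393] [0.362  0.9388 0.2635]
```

View pics/w2.png

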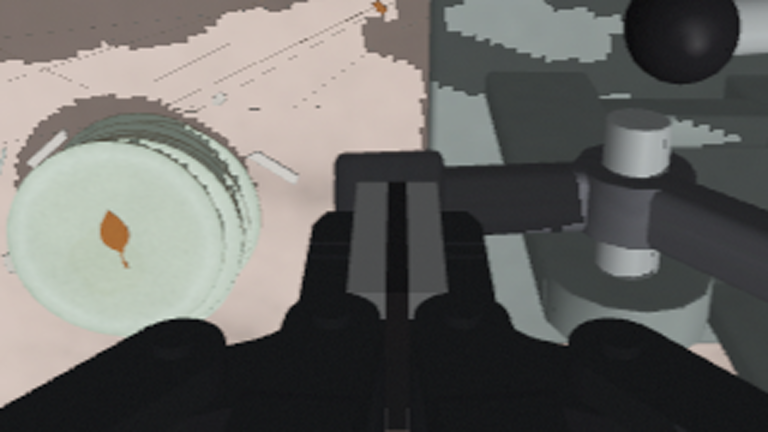

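The fingertips (385,290) are over the tail pad (390,180). Keep pressing.

>>> play_rows(targets=[{"grip":255,"linear":[0,0,-0.3],"delta_rot":[0,0,0]},{"grip":255,"linear":[0,0,-0.6],"delta_rot":[0,0,0]},{"grip":255,"linear":[0,0,-0.9],"delta_rot":[0,0,0]},{"grip":255,"linear":[0,0,-1.2],"delta_rot":[0,0,0]},{"grip":255,"linear":[0,0,-1.2],"delta_rot":[0,0,0]}])

```text
time: 7.4
ee_pos: [0.4483, -0.092, 0.13]
tcp_rot: [-180.0, 0.2, 169.6]
wrist_force: [-8.5, -1.1, 24.0]
opening: -0.0
grasp_force: 11.6
```

```bash
python3 - <<'E'
from fit import *
c=bot.camera("wrist")
im=c["color"][220:400,160:480,::-1]; cv2.imwrite("pics/w3.png",cv2.resize(im,None,fx=2.4,fy=2.4,interpolation=cv2.INTER_CUBIC))
for n in ("wrist","scene","side"):
    c=bot.camera(n)
    for t in ("pawl_nose","spoke_ball"):
        for q in bot.pinpoint(c,t)[:1]: print(n,t,q["conf"],q["pixel"],world(c,q["pixel"]))
o=bot.get_obs();print(o["time"],o["ee_pos"],o["wrist_force"])
E
```

```text
wrist pawl_nose 0.86 [622.0, 433.1] [ 0.4633 -0.0148  0.1911]
scene spoke_ball 0.79 [225.1, 245.8] [0.4467 0.0687 0.2125]
7.9 [ 0.4483 -0.092   0.13  ] [-8.2266 -1.0519 23.4265]
```

View pics/w3.png

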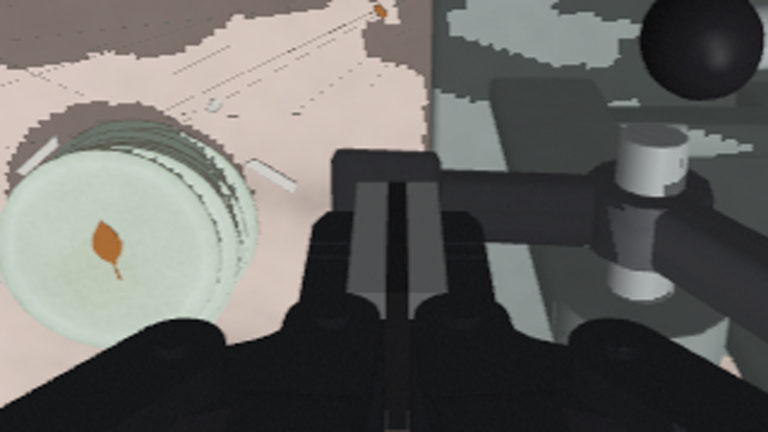

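Pawl is against its stop (24 N, nose at (622,433) → z 0.191). Now back off and go over to the left side of the ball.

>>> play_rows(targets=[{"grip":255,"linear":[0,0,2],"delta_rot":[0,0,0]},{"grip":255,"linear":[0,0,6],"delta_rot":[0,0,0]},{"grip":255,"linear":[0,0,11],"delta_rot":[0,0,0]},{"grip":255,"linear":[0,0,15],"delta_rot":[0,0,0]},{"grip":255,"linear":[0,5,16],"delta_rot":[0,0,0]},{"grip":255,"linear":[0,10,16],"delta_rot":[0,0,0]},{"grip":255,"linear":[0,15,16],"delta_rot":[0,0,0]},{"grip":255,"linear":[0,19.5,16],"delta_rot":[0,0,0]},{"grip":255,"linear":[0,19.5,16],"delta_rot":[0,0,0]},{"grip":255,"linear":[0,19.5,16],"delta_rot":[0,0,0]}])

```text
time: 8.9
ee_pos: [0.4477, 0.1043, 0.2868]
tcp_rot: [-180.0, -0.1, 169.8]
wrist_force: [0.1, 0.4, -0.4]
opening: -0.0003
grasp_force: 0.0
```

```bash
python3 - <<'E'
from fit import *
o=bot.get_obs();print(o["time"],o["ee_pos"],o["wrist_force"])
for n in ("wrist","scene","side"):
    c=bot.camera(n)
    for t in ("pawl_nose","pawl_tail","spoke_ball"):
        for q in bot.pinpoint(c,t)[:1]: print(n,t,q["conf"],q["pixel"],world(c,q["pixel"]))
E
```

```text
8.9 [0.4477 0.1043 0.2868] [ 0.0637  0.4209 -0.3647]
wrist pawl_nose 0.6 [152.1, 294.9] [ 0.4611 -0.0189  0.1904]
wrist pawl_tail 0.7 [94.7, 260.2] [ 0.4446 -0.0905  0.1306]
wrist spoke_ball 0.68 [271.4, 252.5] [0.4369 0.0741 0.2182]
scene pawl_nose 0.85 [256.0, 283.2] [ 0.4576 -0.0139  0.1882]
scene pawl_tail 0.85 [277.9, 341.4] [ 0.4453 -0.0966  0.129 ]
scene spoke_ball 0.75 [223.1, 246.5] [0.4426 0.0678 0.2141]
side pawl_nose 0.59 [229.4, 239.5] [ 0.4642 -0.0115  0.1912]
side pawl_tail 0.86 [228.6, 293.0] [ 0.4464 -0.091   0.1304]
side spoke_ball 0.64 [211.2, 210.0] [0.4443 0.0669 0.2155]
```

>>> play_rows(targets=[{"grip":255,"linear":[-0.2,0.2,-3],"delta_rot":[0,0,0]},{"grip":255,"linear":[-0.2,0.2,-6],"delta_rot":[0,0,0]},{"grip":255,"linear":[-0.2,0.2,-8.7],"delta_rot":[0,0,0]},{"grip":255,"linear":[-0.2,0.2,-8.7],"delta_rot":[0,0,0]},{"grip":255,"linear":[-0.3,-0.4,-8.7],"delta_rot":[0,0,0]},{"grip":255,"linear":[-0.4,-1,-8.7],"delta_rot":[0,0,0]},{"grip":255,"linear":[-0.4,-1,-8.7],"delta_rot":[0,0,0]}])

```text
time: 10.2
ee_pos: [0.4444, 0.0928, 0.202]
tcp_rot: [179.9, 0.1, 169.5]
wrist_force: [-0.2, -0.3, 0.4]
opening: -0.0
grasp_force: 0.1
```

```bash
python3 - <<'E'
from fit import *
o=bot.get_obs();print(o["time"],o["ee_pos"],o["wrist_force"])
c=bot.camera("wrist"); save(c,"w4")
for q in bot.pinpoint(c,"spoke_ball")[:1]: print(q["conf"],q["pixel"],world(c,q["pixel"]))
E
```

```text
10.2 [0.4444 0.0928 0.202 ] [-0.1834 -0.265   0.3946]
0.64 [268.6, 326.2] [0.4356 0.0728 0.2179]
```

View pics/w4.png

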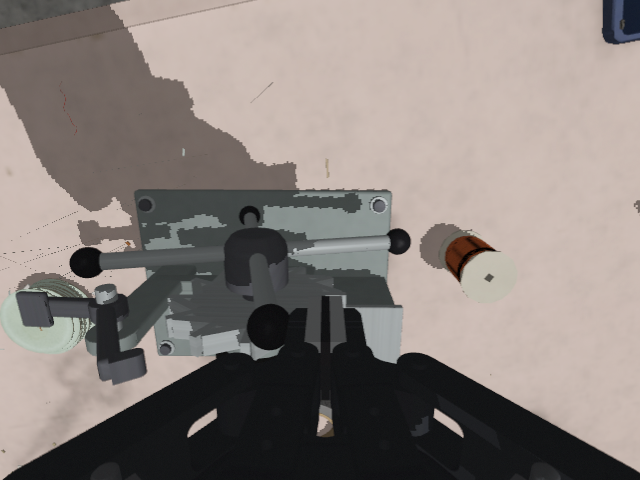

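>>> play_rows(targets=[{"grip":255,"linear":[-0.07,-0.4,0],"delta_rot":[0,0,0]},{"grip":255,"linear":[-0.15,-0.8,0],"delta_rot":[0,0,0]},{"grip":255,"linear":[-0.22,-1.2,0],"delta_rot":[0,0,0]},{"grip":255,"linear":[-0.3,-1.6,0],"delta_rot":[0,0,0]},{"grip":255,"linear":[-0.37,-2.0,0],"delta_rot":[0,0,0]},{"grip":255,"linear":[-0.45,-2.4,0],"delta_rot":[0,0,0]},{"grip":255,"linear":[-0.52,-2.8,0],"delta_rot":[0,0,0]},{"grip":255,"linear":[-0.6,-3.2,0],"delta_rot":[0,0,0]},{"grip":255,"linear":[-0.67,-3.6,0],"delta_rot":[0,0,0]},{"grip":255,"linear":[-0.67,-3.6,0],"delta_rot":[0,0,0]}])

```text
time: 11.3
ee_pos: [0.4371, 0.0567, 0.2001]
tcp_rot: [-180.0, -0.0, 169.6]
wrist_force: [-0.0, -0.4, -0.1]
opening: -0.0001
grasp_force: 0.0
```

```bash
cat > ang.py <<'E'
from fit import *
def run():
    o=bot.get_obs();print(o["time"],o["ee_pos"],o["wrist_force"])
    p=np.load("p.npy"); ax=model(p[:4])["axle"]; s=p[2]
    e=np.array([-np.sin(s),np.cos(s),0])
    for n in ("wrist","scene","side"):
        c=bot.camera(n); save(c,n+"_last")
        for q in bot.pinpoint(c,"spoke_ball")[:1]:
            # intersect ray with spoke plane
            O,d=line(c,q["pixel"]); nrm=np.array([np.cos(s),np.sin(s),0]); w=O+d*((ax-O)@nrm/(d@nrm))
            # closest angle on circle using depth-free: search th
            f=lambda th: np.linalg.norm(proj(c,model(p[:4],th)["spoke_ball"])-q["pixel"])
            T=np.linspace(-.3,1,1301); E=[f(t) for t in T]; i=int(np.argmin(E))
            print(n,q["conf"],np.round(q["pixel"]),world(c,q["pixel"]),"theta",T[i].round(3),"pxerr",round(E[i],2))
        for q in bot.pinpoint(c,"pawl_nose")[:1]: print("   nose",q["conf"],world(c,q["pixel"]))
E
python3 -c "import ang;ang.run()"
```

```text
11.3 [0.4371 0.0567 0.2001] [-0.0477 -0.3673 -0.0995]
wrist 0.76 [266. 333.] [0.429  0.0359 0.2193] theta 0.424 pxerr 1.19
   nose 0.98 [0.4177 0.0207 0.2573]
scene 0.72 [231. 264.] [0.4362 0.0262 0.2123] theta 0.485 pxerr 2.5
   nose 0.91 [ 0.4593 -0.0196  0.187 ]
side 0.78 [210. 219.] [0.4361 0.0298 0.2161] theta 0.375 pxerr 1.4
   nose 0.55 [0.4711 0.0464 0.1624]
```

>>> play_rows(targets=[{"grip":255,"linear":[-0.05,-0.25,0],"delta_rot":[0,0,0]},{"grip":255,"linear":[-0.1,-0.5,0],"delta_rot":[0,0,0]},{"grip":255,"linear":[-0.15,-0.8,0],"delta_rot":[0,0,0]},{"grip":255,"linear":[-0.15,-0.8,0],"delta_rot":[0,0,0]},{"grip":255,"linear":[-0.15,-0.8,0],"delta_rot":[0,0,0]}])

```text
time: 12.25
ee_pos: [0.4357, 0.0491, 0.2003]
tcp_rot: [-180.0, 0.0, 169.6]
wrist_force: [0.7, -0.3, -0.0]
opening: 0.0002
grasp_force: 0.1
```

>>> play_rows(targets=[{"grip":255,"linear":[0.2,1,0],"delta_rot":[0,0,0]},{"grip":255,"linear":[0.4,2,1],"delta_rot":[0,0,0]},{"grip":255,"linear":[0.4,2.2,4],"delta_rot":[0,0,0]},{"grip":255,"linear":[0.4,2.2,8],"delta_rot":[0,0,0]},{"grip":255,"linear":[0.4,2.2,8],"delta_rot":[0,0,0]},{"grip":255,"linear":[0.4,2.2,8],"delta_rot":[0,0,0]}])

```text
time: 12.85
ee_pos: [0.4403, 0.0721, 0.2815]
tcp_rot: [180.0, 0.1, 169.6]
wrist_force: [1.0, 0.1, 0.2]
opening: 0.0002
grasp_force: 0.0
```

```bash
python3 -c "import ang;ang.run()"
```

```text
12.85 [0.4403 0.0721 0.2815] [0.9679 0.1471 0.1926]
wrist 0.87 [246. 257.] [0.4281 0.0281 0.2177] theta 0.515 pxerr 2.65
   nose 0.82 [ 0.4615 -0.0172  0.1905]
scene 0.8 [231. 265.] [0.4337 0.0225 0.215 ] theta 0.5 pxerr 1.68
   nose 0.93 [ 0.4581 -0.0182  0.1878]
side 0.97 [209. 222.] [0.4333 0.0209 0.2141] theta 0.484 pxerr 0.82
```

Wheel is at ~0.50, pawl still up. Now seat the pawl.

>>> play_rows(targets=[{"grip":255,"linear":[1,-4,0],"delta_rot":[0,0,0]},{"grip":255,"linear":[2.2,-8,0],"delta_rot":[0,0,0]},{"grip":255,"linear":[2.2,-8.5,-2],"delta_rot":[0,0,0]},{"grip":255,"linear":[2.2,-8.5,-5],"delta_rot":[0,0,0]},{"grip":255,"linear":[2.2,-8.5,-7],"delta_rot":[0,0,0]},{"grip":255,"linear":[2.2,-8.5,-7.5],"delta_rot":[0,0,0]},{"grip":255,"linear":[2.2,-8.5,-7.5],"delta_rot":[0,0,0]}])

```text
time: 14.0
ee_pos: [0.4614, -0.0137, 0.205]
tcp_rot: [-180.0, -0.1, 169.6]
wrist_force: [-0.6, -0.9, 0.2]
opening: 0.0001
grasp_force: 0.0
```

>>> play_rows(targets=[{"grip":255,"linear":[0,0,-0.3],"delta_rot":[0,0,0]},{"grip":255,"linear":[0,0,-0.6],"delta_rot":[0,0,0]},{"grip":255,"linear":[0,0,-0.9],"delta_rot":[0,0,0]},{"grip":255,"linear":[0,0,-1.2],"delta_rot":[0,0,0]},{"grip":255,"linear":[0,0,-1.5],"delta_rot":[0,0,0]},{"grip":255,"linear":[0,0,-1.8],"delta_rot":[0,0,0]},{"grip":255,"linear":[0,0,-2.1],"delta_rot":[0,0,0]},{"grip":255,"linear":[0,0,-2.4],"delta_rot":[0,0,0]},{"grip":255,"linear":[0,0,-2.4],"delta_rot":[0,0,0]}])

```text
time: 14.9
ee_pos: [0.4636, -0.0103, 0.1856]
tcp_rot: [179.5, 0.4, 169.7]
wrist_force: [-1.9, 20.5, 27.3]
opening: 0.0002
grasp_force: 15.7
```

```bash
python3 -c "import ang;ang.run()"
```

```text
14.9 [ 0.4636 -0.0103  0.1856] [-1.9051 20.5108 27.3498]
wrist 0.95 [418. 251.] [0.4285 0.0242 0.218 ] theta 0.511 pxerr 1.47
   nose 0.88 [ 0.4519 -0.007   0.2043]
scene 0.71 [231. 264.] [0.4347 0.0248 0.215 ] theta 0.477 pxerr 2.01
   nose 0.87 [ 0.4556 -0.0233  0.201 ]
side 0.79 [207. 222.] [0.4304 0.0209 0.2139] theta 0.495 pxerr 0.76
   nose 0.97 [ 0.4604 -0.0243  0.2006]
```

View pics/wrist_last.png

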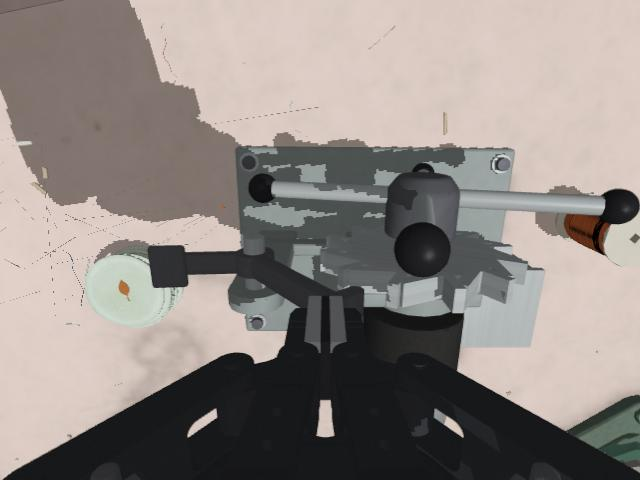

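The finger (325,300) sits on the very tip of the nose and jams by friction (20 N sideways, z 0.186). I'll lift off and press the sloping top of the arm with the finger's left edge, from further right.

>>> play_rows(targets=[{"grip":255,"linear":[0,0,1.5],"delta_rot":[0,0,0]},{"grip":255,"linear":[0,0,4],"delta_rot":[0,0,0]},{"grip":255,"linear":[-0.2,-1.2,4],"delta_rot":[0,0,0]},{"grip":255,"linear":[-0.4,-2.4,4],"delta_rot":[0,0,0]},{"grip":255,"linear":[-0.4,-2.4,4],"delta_rot":[0,0,0]}])

```text
time: 15.85
ee_pos: [0.4573, -0.039, 0.2204]
tcp_rot: [-180.0, -0.1, 169.5]
wrist_force: [-0.0, 0.6, -0.2]
opening: -0.0004
grasp_force: 0.0
```

```bash
python3 - <<'E'
import ang;ang.run()
from h import *
c=bot.camera("wrist"); cv2.imwrite("pics/w6.png",cv2.resize(c["color"][200:400,200:460,::-1],None,fx=2.8,fy=2.8,interpolation=cv2.INTER_CUBIC))
E
```

```text
15.85 [ 0.4573 -0.039   0.2204] [-0.0351  0.6226 -0.2353]
wrist 0.71 [470. 224.] [0.4284 0.0238 0.2179] theta 0.505 pxerr 3.0
   nose 0.68 [ 0.4627 -0.0059  0.1851]
scene 0.61 [233. 264.] [0.4387 0.0239 0.2136] theta 0.493 pxerr 4.38
   nose 0.57 [ 0.4488 -0.0438  0.2235]
side 0.75 [210. 224.] [0.435  0.0194 0.2099] theta 0.549 pxerr 2.13
   nose 0.64 [0.4766 0.0456 0.1633]
```

View pics/w6.png

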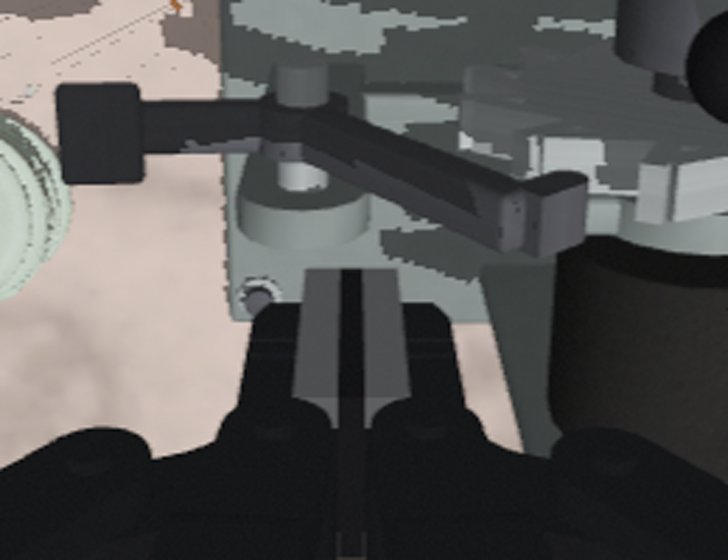

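Now the nose shows at crop (515,205), partly lowered (z≈0.185, y≈-0.006). Press the arm's slope, drifting left with it.

>>> play_rows(targets=[{"grip":255,"linear":[0.3,1.2,0],"delta_rot":[0,0,0]},{"grip":255,"linear":[0.3,1.2,-2],"delta_rot":[0,0,0]},{"grip":255,"linear":[0.3,1.2,-4],"delta_rot":[0,0,0]},{"grip":255,"linear":[0.3,1.3,-4.3],"delta_rot":[0,0,0]},{"grip":255,"linear":[0.35,1.5,-4.6],"delta_rot":[0,0,0]},{"grip":255,"linear":[0.4,1.7,-4.9],"delta_rot":[0,0,0]},{"grip":255,"linear":[0.4,1.9,-5.2],"delta_rot":[0,0,0]},{"grip":255,"linear":[0.45,2.1,-5.4],"delta_rot":[0,0,0]},{"grip":255,"linear":[0.45,2.1,-5.4],"delta_rot":[0,0,0]}])

```text
time: 17.25
ee_pos: [0.4624, -0.0164, 0.1674]
tcp_rot: [180.0, 0.0, 169.6]
wrist_force: [-0.1, -0.7, -0.1]
opening: 0.0002
grasp_force: 0.2
```

```bash
python3 -c "import ang;ang.run()"
```

```text
17.25 [ 0.4624 -0.0164  0.1674] [-0.1324 -0.686  -0.084 ]
wrist 0.94 [457. 270.] [0.4279 0.0243 0.2175] theta 0.504 pxerr 3.32
   nose 0.58 [0.4663 0.0056 0.1739]
scene 0.58 [233. 265.] [0.4377 0.0229 0.2129] theta 0.508 pxerr 3.87
side 0.87 [209. 222.] [0.4343 0.0205 0.2136] theta 0.492 pxerr 1.43
   nose 0.22 [0.4354 0.0338 0.1285]
```

>>> play_rows(targets=[{"grip":255,"linear":[0,0,-0.2],"delta_rot":[0,0,0]},{"grip":255,"linear":[0,0,-0.4],"delta_rot":[0,0,0]},{"grip":255,"linear":[0,0,-0.6],"delta_rot":[0,0,0]},{"grip":255,"linear":[0,0,-0.6],"delta_rot":[0,0,0]},{"grip":255,"linear":[0,0,-0.6],"delta_rot":[0,0,0]}])

```text
time: 18.2
ee_pos: [0.4625, -0.0168, 0.1621]
tcp_rot: [180.0, 0.1, 169.6]
wrist_force: [-1.1, -0.2, 8.0]
opening: 0.0002
grasp_force: 3.5
```

>>> play_rows(targets=[{"grip":255,"linear":[0,0,-0.15],"delta_rot":[0,0,0]},{"grip":255,"linear":[0,0,-0.3],"delta_rot":[0,0,0]},{"grip":255,"linear":[0,0,-0.3],"delta_rot":[0,0,0]},{"grip":255,"linear":[0,0,-0.3],"delta_rot":[0,0,0]}])

```text
time: 18.6
ee_pos: [0.4627, -0.0165, 0.1613]
tcp_rot: [179.9, 0.2, 169.6]
wrist_force: [-6.3, 1.8, 23.1]
opening: -0.0003
grasp_force: 9.7
```

>>> play_rows(targets=[{"grip":255,"linear":[0,0,1],"delta_rot":[0,0,0]},{"grip":255,"linear":[0,0,4],"delta_rot":[0,0,0]},{"grip":255,"linear":[0,0,8],"delta_rot":[0,0,0]},{"grip":255,"linear":[-2,0,12],"delta_rot":[0,0,0]},{"grip":255,"linear":[-5,2,17],"delta_rot":[0,0,0]},{"grip":255,"linear":[-7,5,21.5],"delta_rot":[0,0,0]},{"grip":255,"linear":[-7,5.5,21.5],"delta_rot":[0,0,0]},{"grip":255,"linear":[-7,5.5,21.5],"delta_rot":[0,0,0]},{"grip":255,"linear":[-7,5.5,21.5],"delta_rot":[0,0,0]}])

```text
time: 19.5
ee_pos: [0.3926, 0.0383, 0.3727]
tcp_rot: [-180.0, -0.0, 169.6]
wrist_force: [0.7, 0.3, -0.3]
opening: -0.0001
grasp_force: 0.0
```

```bash
python3 - <<'E'
import ang;ang.run()
from h import *
c=bot.camera("wrist"); cv2.imwrite("pics/w7.png",cv2.resize(c["color"][170:330,180:440,::-1],None,fx=3,fy=3,interpolation=cv2.INTER_CUBIC))
for n in ("wrist","side"):
  c=bot.camera(n)
  for t in ("pawl_tail","pawl_nose"):
    for q in bot.pinpoint(c,t)[:1]: print(n,t,q["conf"],q["pixel"],world(c,q["pixel"]))
E
```

```text
19.5 [0.3926 0.0383 0.3727] [ 0.667   0.3048 -0.3283]
wrist 0.75 [472. 247.] [0.4952 0.2058 0.0619] theta -0.3 pxerr 70.89
   nose 0.88 [0.4645 0.0081 0.1708]
scene 0.92 [231. 267.] [0.4328 0.0203 0.2131] theta 0.535 pxerr 1.32
   nose 0.9 [0.4642 0.0101 0.1678]
side 0.63 [209. 226.] [0.4327 0.0187 0.2065] theta 0.604 pxerr 1.11
wrist pawl_tail 0.79 [216.2, 275.2] [ 0.4437 -0.0862  0.1486]
wrist pawl_nose 0.66 [308.7, 288.0] [0.4654 0.008  0.1708]
side pawl_tail 0.58 [225.7, 280.2] [ 0.4477 -0.0529  0.1327]
side pawl_nose 0.86 [228.7, 240.7] [0.4676 0.0227 0.1698]
```

View pics/w7.png

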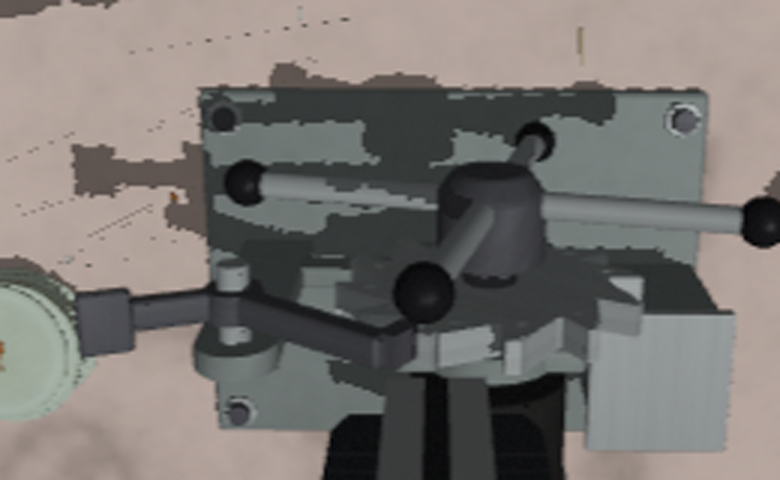

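The pawl is back where it was when seated (nose z 0.171, tail z 0.149). The topmost ball is now right of upright, at about 0.52 rad, and nothing is being touched. Handing in.

```bash
python3 -c "from workcell import bot; print(bot.job_done())"
```

```text
the job is handed in; nothing more can be done
None
```

I lifted the pawl to its stop, pushed the wheel back about one notch (to roughly 0.52 rad), seated the pawl again (pressed firmly, nose back at its starting height), and handed the job in at about 20 s; no verdict came back.

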